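Shift the jar mill's gear lever to the three-stud slot

TASK

Push the jar mill's gear lever through its gate into the corner slot whose marker plate has three studs, fully home, and leave it there. Push its knob with the fingertips or the outside of the fingers, never pinching it between them, and do not run the lever into any other studded slot. Leave the bottles, glassware and tools where they stand.

Things in the scene. Friction and masses are not known exactly. Their poses are not given: they have to be found in the camera images.
- mill: jar mill with gearbox, fixed to the table, turned up to 0.35 rad either way. Grey housing 200 x 200 mm, top 115 mm above the table; origin on the table under its centre, z up, x from its front (robot side) to its back, y to its left. Roller bed with a lying white jar (152 mm high) at +y, motor at +x (below 105 mm). The lever's pivot lies 20 mm above this origin.
- gate (a point): centre of the steel gate plate on the housing (130 mm along the mill's x, 98 mm along y), on its top face at 125 mm. Double-H gate: one cross channel along y through this point, 20 mm wide, and three columns of 16 mm slots along x at y = -26, 0, +26 mm, running to both sides of the channel. The lever's stem (12 mm) can change column only within about 4 mm of the channel's middle.
- knob (a point): centre of the black knob on the gear lever: 36 x 36 mm, 44 mm tall, four flat side faces along the mill's x and y, notched corners. 195 mm from the pivot, so 215 mm above the table when upright; swings 48 mm either way along x and y. z runs up along the lever, a 12 mm steel stem. Resists with 1 to 2 N at the knob and stays where it is left.
- stem (a point): point on the lever's stem at the height of the gate plate, 105 mm from the pivot; moves 26 mm either way along x and y; origin on the stem's axis
- gear (a joint): lever angle along the slots, rad: 0 in the cross channel, positive leans to the mill's +x; end stops (slot fully home) at +0.25 and -0.25
- cross (a joint): lever angle across the columns, rad: 0 in the middle column, positive leans to the mill's +y; end stops at +0.25 (the +y column) and -0.25 (the -y column). The lever starts in the middle column, anywhere along it
- grip_near: side pad of the knob that looks to the mill's -x: 24 mm wide, 44 mm tall, 6 mm thick; origin at the pad's middle, 3 mm under its face
- grip_far: side pad of the knob that looks to the mill's +x: 24 mm wide, 44 mm tall, 6 mm thick; origin at the pad's middle, 3 mm under its face
- grip_left: side pad of the knob that looks to the mill's +y: 24 mm wide, 44 mm tall, 6 mm thick; origin at the pad's middle, 3 mm under its face
- grip_right: side pad of the knob that looks to the mill's -y: 24 mm wide, 44 mm tall, 6 mm thick; origin at the pad's middle, 3 mm under its face
- mark_one: aluminium marker plate 22 x 30 x 2 mm with one stud, black, 9 mm wide and 5 mm high, fixed on the gate plate just beyond the outer end of one of the four corner slots, at x = +-51, y = +-30 mm of the mill; which corner varies. Origin under its middle
- mark_two: aluminium marker plate 22 x 30 x 2 mm with two studs, black, 9 mm wide and 5 mm high, fixed on the gate plate just beyond the outer end of one of the four corner slots, at x = +-51, y = +-30 mm of the mill; which corner varies. Origin under its middle
- mark_three: aluminium marker plate 22 x 30 x 2 mm with three studs (a triangle), black, 9 mm wide and 5 mm high, fixed on the gate plate just beyond the outer end of one of the four corner slots, at x = +-51, y = +-30 mm of the mill; which corner varies. Origin under its middle
- mark_four: aluminium marker plate 22 x 30 x 2 mm with four studs (a square), black, 9 mm wide and 5 mm high, fixed on the gate plate just beyond the outer end of one of the four corner slots, at x = +-51, y = +-30 mm of the mill; which corner varies. Origin under its middle
- flask: bystander: conical glass flask, 118 mm tall, 74 mm across the base, standing just right of the mill; origin under its base
- vial: bystander: small amber jar, 45 mm tall, 26 mm across, standing on the mill's housing behind and to the right of the gate; origin under its base
- reagent: bystander: amber glass bottle, 120 mm tall, 56 mm across, standing to the right of the mill and farther from the robot; origin under its base
- driver: bystander: screwdriver lying on the table on the robot's side of the mill; origin under its middle
- beaker: bystander: clear open beaker, 90 mm tall, 72 mm across, at the right of the table; origin under its base
- jar: bystander: glass jar with steel cap, 90 mm tall, 68 mm across, at the left of the table; origin under its base
- weight: bystander: brass balance weight, 62 mm tall, 44 mm across, on the table to the right, nearer the robot; origin under its base

How it is judged:
By the outcome, as a careful person would: the job done as asked, in the order asked, and still so for the second after the job is handed in, with the robot touching nothing.
It also fails if it takes over 51 s, if anything falls off the work surface, if the arm or the gripper's body presses on something with over 40 N, if the wrist force passes 120 N, or if a joint passes its speed limit or range.

ROBOT

A 6-joint arm with a two-finger parallel gripper is mounted at the origin on the work surface. World frame = base frame: x ahead of the robot, y to its left, z up, the work surface at z = 0. Lengths are in m, angles in rad, forces in N, time in s.
With the tool pointing down it reaches from about 0.3 to 0.825 m from the base axis. Payload 5.4 kg.
Tool frame: the origin (TCP) lies at the very end of the fingers, on their centre line; the grasp point (between the pads) lies 19 mm behind it; z points along the fingers, x is the direction in which the jaws open and shut, and the axes are right-handed (so a half turn about z gives the same grasp; the last joint's range is limited). The gripper opens to 92 mm and grips with 3 to 60 N. Pads are 20 mm wide; open, the fingers measure 128 mm over their backs; the gripper's body (75 mm by 189 mm) begins 69 mm behind the grasp point.
Start: joints at [-1.534, 0.158, 1.597, -0, 1.386, -0.21], TCP at [0.14, -0.558, 0.215] pointing down, gripper open.
Joint ranges: [-2.91, 2.91], [-0.94, 2.29], [0.18, 2.7], [-1.29, 4.43], [0.17, 2.64], [-3, 3]. Speed limits (rad/s): [2.57, 2.57, 3.14, 3.14, 3.14, 3.14].

INTERFACE

Orientations are given as a rotation vector (axis times angle).
In Python, from workcell import bot gives the robot as it stands. Calls block until the motion is done:
- bot.goto(position, orientation): joint-space move of the TCP to a pose.
- bot.line_to(position, rot=None, max_speed=0.15): straight line of the TCP; rot=None keeps the orientation; max_speed is the mean speed in m/s.
- bot.set_joints(angles): joint-space move.
- bot.set_gripper(opening, newtons=None): opening from 0.0 (shut) to 1.0 (fully open); newtons is the grip in N (None keeps the last); returns when the fingers have stopped.
- bot.hold(seconds).
- bot.inverse_kinematics(position, orientation): joint angles nearest the present ones, or None.
- bot.read_camera(name): name is "side" or "top" or "wrist"; returns a dict with "pixels" (384x512x3 uint8, blue, green, red), "fx", "fy", "cx", "cy" (pixels), "R" (3x3) and "t" (3): a world point X has camera coordinates R X + t. Camera axes: x right, y down, z forward; pixel columns grow to the right and rows downward; lengths in m; the calibration is good to about 2 mm. A picture is of the moment at which its call begins. There is no depth.
A pose or a line that the arm cannot do raises bot.MotionError and nothing moves.
- bot.job_done(): hands the job in, once; it reports no verdict.
Readings, each from a call of its own:
- bot.current_clock(): time.
- bot.current_joints(): joint angles.
- bot.current_joint_vel(): joint speeds.
- bot.current_effort(): joint torques, N m.
- bot.current_ee_pos(): TCP position.
- bot.current_tool_rot(): TCP orientation.
- bot.current_contact_force(): force on the tool from outside, world axes, zero at the start.
- bot.current_ft_torque(): the same for the moment, N m.
- bot.current_opening(): opening from 0.0 (shut) to 1.0 (fully open).
Only numpy, scipy, OpenCV 4.12 (cv2) and the standard library are available. Lean on these libraries where they do the work, as an engineer would, in place of code of your own. Each camera call takes 0.05 s, during which the arm holds its last target.

## Working session

There is one attempt and no reset: what is moved stays moved. The work goes in short steps, each a Python script; the robot and the scene stay as the last script left them, time stands still between calls to the robot, and variables do not carry over. Pictures are saved under pics/ and viewed, and the job is handed in when it is done.

```bash
ls; mkdir -p pics
python3 - <<'E'
from workcell import bot
import cv2
for n in ["side","top","wrist"]:
    c=bot.read_camera(n); cv2.imwrite(f"pics/{n}0.png",c["pixels"]); print(n,c["fx"],c["cx"],c["cy"],c["R"],c["t"])
print(bot.current_clock())
E
```

```text
pics
side 489.2421899967257 265.1294048554503 193.88020278075305 [[ 0.88521681 -0.46506868 -0.01011552]
 [-0.34494507 -0.64167235 -0.68503247]
 [ 0.3120963   0.60989156 -0.7284423 ]] [-0.50490009  0.31305237  1.44986065]
top 357.92781682326626 255.70086739755286 194.21214963479622 [[ 0.01314641 -0.99989229 -0.00652544]
 [-0.99564152 -0.01248735 -0.09242315]
 [ 0.09233171  0.00771203 -0.99569844]] [-0.00216357  0.58462719  1.33537345]
wrist 318.79976827695225 251.50362340985876 184.4397632490625 [[ 0.24458656 -0.96962594 -0.00171866]
 [-0.93007381 -0.23510995  0.28228714]
 [-0.274117   -0.06744515 -0.95932842]] [-0.57318116 -0.0304621   0.39143744]
0.15
```

View pics/side0.png

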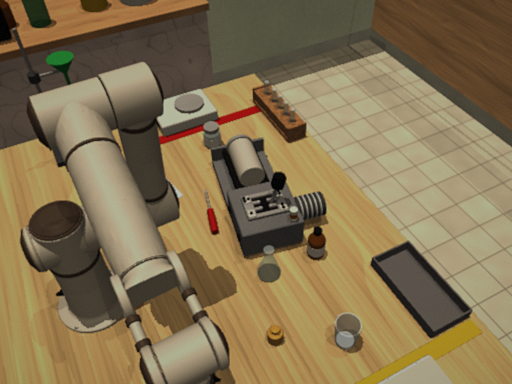

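View pics/top0.png

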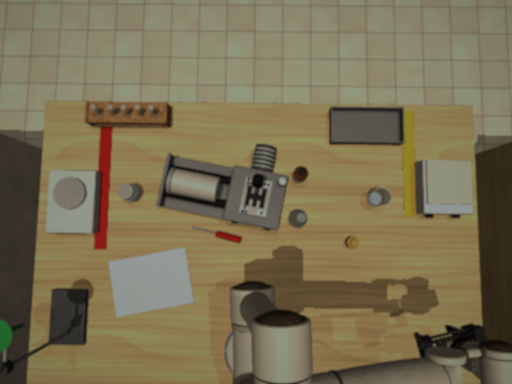

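Run:
```python
import cv2
a=cv2.imread("pics/top0.png")[60:260,170:350]; cv2.imwrite("pics/top0c.png",cv2.resize(a,None,fx=3,fy=3,interpolation=cv2.INTER_CUBIC))
a=cv2.imread("pics/side0.png")[90:290,200:400]; cv2.imwrite("pics/side0c.png",cv2.resize(a,None,fx=3,fy=3,interpolation=cv2.INTER_CUBIC))
```

```text
(no output)
```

View pics/top0c.png

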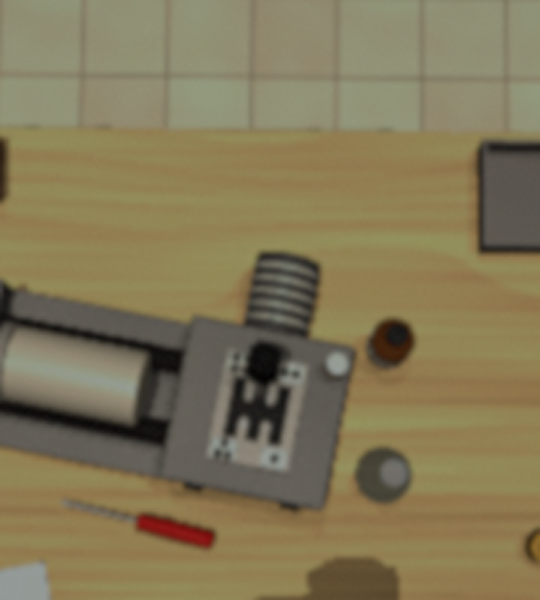

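View pics/side0c.png

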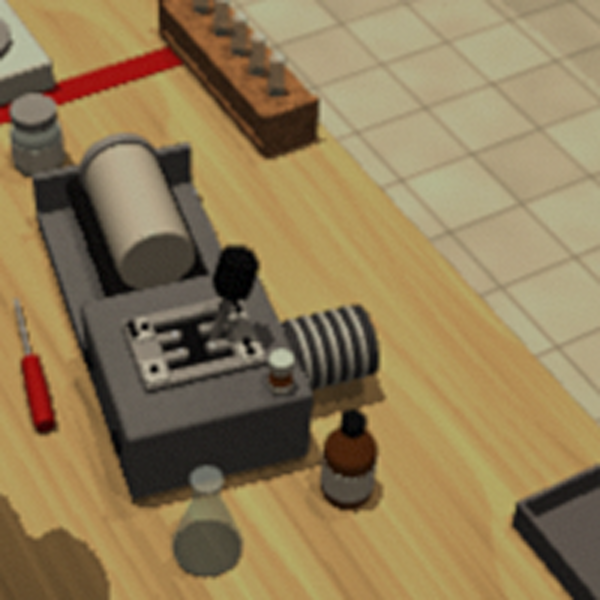

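The top view shows the lever leaning towards the mill's far side. The gate plate's corners are near crop pixels (230,347), (308,362), (288,470) and (207,457). The near-right marker has one stud. I can't count the others yet, so I need a rough pose and then a close wrist view.

```bash
cat > h.py <<'E'
import numpy as np, cv2
from scipy.spatial.transform import Rotation as Ro
from workcell import bot
def ray(c,uv):
    d=np.array([(uv[0]-c["cx"])/c["fx"],(uv[1]-c["cy"])/c["fy"],1.]); R=np.array(c["R"]);t=np.array(c["t"])
    return -R.T@t, R.T@d
def onz(c,uv,z):
    o,d=ray(c,uv); return o+d*(z-o[2])/d[2]
def proj(c,X):
    p=np.array(c["R"])@np.array(X)+np.array(c["t"]); return np.array([c["fx"]*p[0]/p[2]+c["cx"],c["fy"]*p[1]/p[2]+c["cy"]])
def snap(n,f,crop=None,s=1):
    c=bot.read_camera(n); im=c["pixels"]
    cv2.imwrite("pics/"+f+"_raw.png",im)
    if crop: x0,y0,x1,y1=crop; im=im[y0:y1,x0:x1]
    cv2.imwrite("pics/"+f+".png",cv2.resize(im,None,fx=s,fy=s,interpolation=cv2.INTER_CUBIC)); return c
def down(yaw): # tool z down, tool x at heading yaw
    return Ro.from_matrix(np.array([[np.cos(yaw),np.sin(yaw),0],[np.sin(yaw),-np.cos(yaw),0],[0,0,-1]])).as_rotvec()
E
python3 - <<'E'
from h import *
c=bot.read_camera("top")
f=lambda p:(p[0]/3-1/3+170,p[1]/3-1/3+60)
for P,z in (([(193,318),(355,350),(325,508),(163,475)],.115),([(230,347),(308,362),(288,470),(207,457)],.125)):
    q=np.array([onz(c,f(p),z)[:2] for p in P]); v=(q[0]+q[1]-q[2]-q[3]); print(q.round(4).tolist(),q.mean(0),np.arctan2(v[1],v[0]),np.linalg.norm(v)/2)
R=Ro.from_rotvec(bot.current_tool_rot()).as_matrix(); print(R.round(3)); 
w=bot.read_camera("wrist"); Rw=np.array(w["R"]); o=-Rw.T@w["t"]
p=bot.current_ee_pos(); print("cam in tool",R.T@(o-p), (Rw@R).round(3))
E
```

```text
[[0.6783, 0.0839], [0.6421, -0.1099], [0.4542, -0.0756], [0.4905, 0.1158]] [0.56627982 0.00352977] -0.17452550667801509 0.1907307610353996
[[0.6424, 0.0387], [0.6256, -0.0537], [0.498, -0.0314], [0.512, 0.0637]] [0.56949603 0.00431546] -0.1808889695063565 0.13120198926598947
[[ 0.244 -0.97  -0.   ]
 [-0.97  -0.244  0.001]
 [-0.001 -0.    -1.   ]]
cam in tool [-0.00099927 -0.08143436 -0.16924425] [[ 1.    -0.     0.   ]
 [ 0.     0.959 -0.283]
 [ 0.     0.283  0.959]]
```

View pics/wrist0.png

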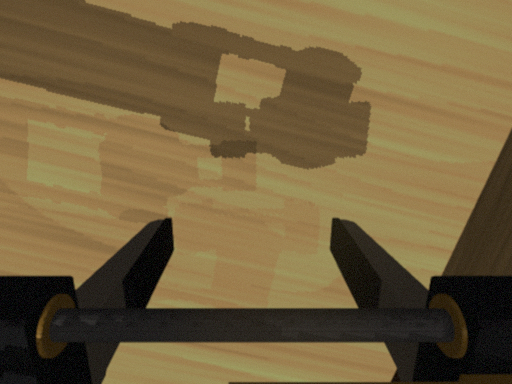

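Run:
```python
from h import *
yaw=-0.178; O=np.array([.568,.004])
ex=np.array([np.cos(yaw),np.sin(yaw)])
p=O-ex*0.10
bot.goto([*p,0.35],down(-np.pi/2+yaw))
c=snap("wrist","w1",None,1.5); c2=snap("side","s1",(200,90,400,290),3); snap("top","t1",(170,60,350,260),3)
print(bot.current_clock(),bot.current_joints(),bot.current_ee_pos())
```

```text
2.8167 [-2.12703752e-01 -1.73501564e-01  1.66416970e+00 -8.52097406e-05
  1.65128204e+00  1.53701497e+00] [0.46962242 0.02121175 0.34981467]
```

View pics/w1.png

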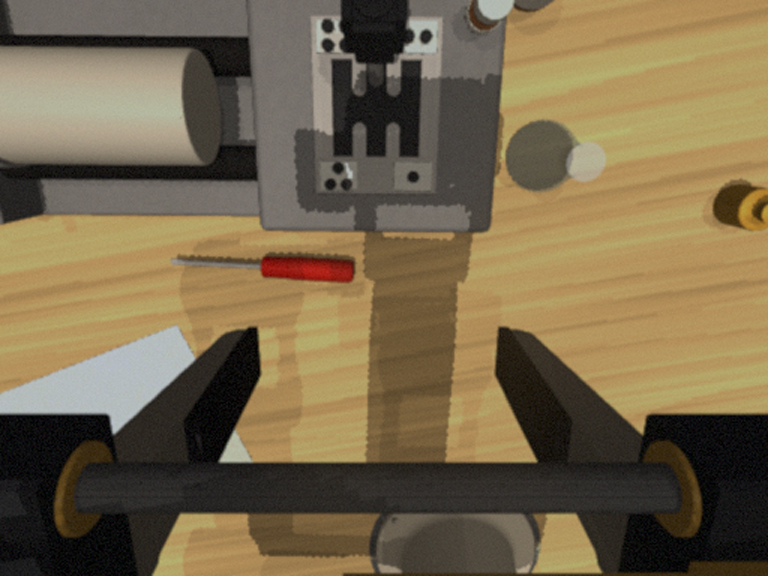

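Run:
```python
import cv2
a=cv2.imread("pics/w1_raw.png")[0:165,160:345]; cv2.imwrite("pics/w1c.png",cv2.resize(a,None,fx=4,fy=3.6,interpolation=cv2.INTER_CUBIC)[:600])
```

```text
(no output)
```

View pics/w1c.png

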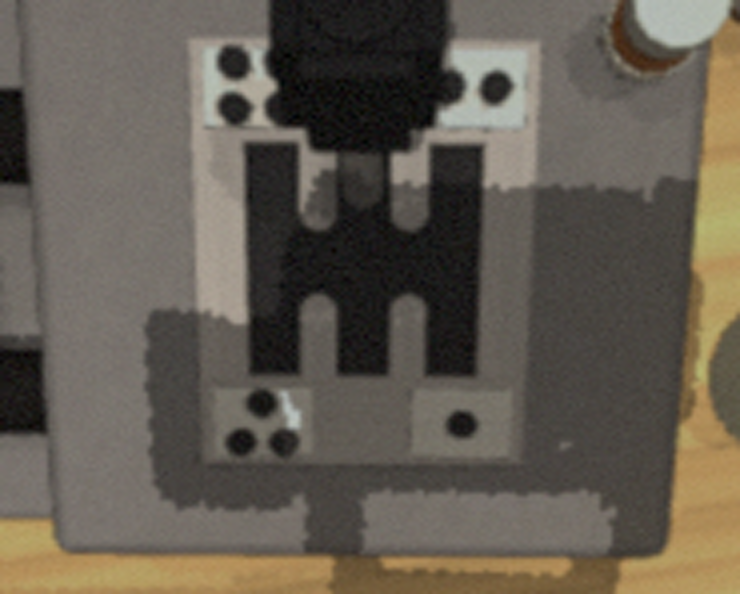

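The wrist view settles the markers. Three studs (a triangle) are at near-left, around crop (263,425), which is mill -x, +y. One is near-right, four far-left and two far-right. So the target is gear -0.25, cross +0.25. Next I refine the pose from the slot and plate corners and locate the knob.

Run:
```python
from h import *
c=bot.read_camera("wrist")
f=lambda p:((p[0]+.5)/4-.5+160,(p[1]+.5)/3.6-.5)
for P in ([(192,40),(540,40),(522,463),(205,463)],[(246,145),(483,145),(480,374),(249,374)]):
    q=np.array([onz(c,f(p),.125)[:2] for p in P]); v=(q[0]+q[1]-q[2]-q[3]); print(q.round(4).tolist(),q.mean(0),np.arctan2(v[1],v[0]),np.linalg.norm(v)/2)
```

```text
[[0.6417, 0.0411], [0.6245, -0.0539], [0.4973, -0.0304], [0.5146, 0.0651]] [0.56951447 0.00547451] -0.18486692611391714 0.1293237330271739
[[0.6098, 0.0325], [0.5979, -0.0338], [0.5287, -0.0223], [0.541, 0.0459]] [0.56932624 0.00556394] -0.17927843576188462 0.07015193066586421
```

View pics/s1.png

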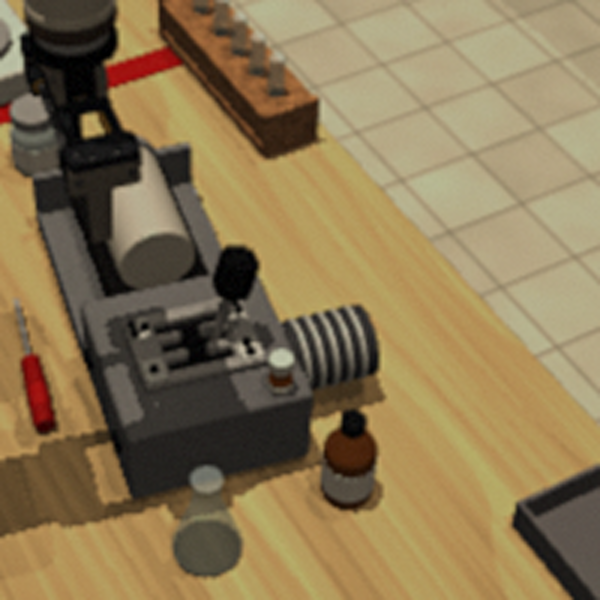

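View pics/t1.png

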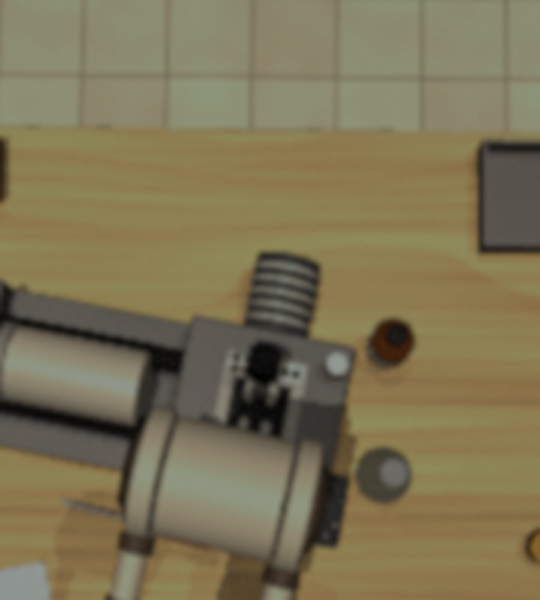

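```bash
cat >> h.py <<'E'
yaw=-0.181; O=np.array([.5695,.005])
ex=np.array([np.cos(yaw),np.sin(yaw)]); ey=np.array([-ex[1],ex[0]])
def W(x,y,z): return [*(O+x*ex+y*ey),z]
def M(X): d=np.array(X[:2])-O; return np.array([d@ex,d@ey,X[2]])
def knob(g,k,l=.195): # approx knob in world
    v=np.array([np.tan(g),np.tan(k),1]); v*=l/np.linalg.norm(v); return W(v[0],v[1],v[2]+.02)
E
python3 - <<'E'
from h import *
t=bot.read_camera("top"); s=bot.read_camera("side")
o1,d1=ray(t,((265+.5)/3-.5+170,(363+.5)/3-.5+60)); o2,d2=ray(s,((236+.5)/3-.5+200,(272+.5)/3-.5+90))
A=np.stack([d1,-d2],1); r=np.linalg.lstsq(A,o2-o1,rcond=None)[0]; a,b=o1+r[0]*d1,o2+r[1]*d2
print(M(a),M(b), [ (proj(s,knob(g,0))-[200,90])*3 for g in (.1,.15,.2,.25)], [ (proj(t,knob(g,0))-[170,60])*3 for g in (.1,.15,.2,.25)])
for nm,g,y in (("far",.12,0),):
  pass
q=[bot.inverse_kinematics(W(x,y,z),down(-np.pi/2+yaw)) for x,y,z in ((.1,0,.19),(.1,0,.30),(0,-.06,.19),(0.06,.05,.19))]
print(q)
E
```

```text
[ 4.38536446e-02 -1.87382904e-04  2.10660643e-01] [ 0.04720513 -0.00089899  0.21107378] [array([208.61220954, 274.3427967 ]), array([217.74694823, 273.09321172]), array([226.77625709, 272.19987454]), array([235.67225031, 271.66336382])] [array([259.5510952 , 383.23812235]), array([261.25404727, 374.76426626]), array([262.93875488, 366.43993309]), array([264.5991336 , 358.29480363])]
[array([-1.99935474e-01,  4.12982009e-01,  1.33644744e+00, -4.44089210e-16,
        1.39216320e+00,  1.55186085e+00]), array([-1.99935474e-01,  3.63480416e-01,  1.18557200e+00, -4.44089210e-16,
        1.59254023e+00,  1.55186085e+00]), array([-3.11657222e-01,  1.42547701e-01,  1.66412979e+00, -4.44089210e-16,
        1.33491516e+00,  1.44013910e+00]), array([-1.20813424e-01,  3.39146706e-01,  1.43116026e+00, -4.44089210e-16,
        1.37128569e+00,  1.63098290e+00])]
```

```bash
cat >> h.py <<'E'
RV=down(-np.pi/2+yaw)
def F(): f=np.array(bot.current_contact_force()); return np.array([f[:2]@ex,f[:2]@ey,f[2]])
def push(a,b,z,step=.002,lim=9,sp=.06):
    a,b=np.array(a),np.array(b); n=max(1,int(np.ceil(np.linalg.norm(b-a)/step)))
    for i in range(1,n+1):
        p=a+(b-a)*i/n; bot.line_to(W(*p,z),max_speed=sp); f=F()
        if i%4==0 or np.linalg.norm(f[:2])>lim: print(p.round(4),f.round(1))
        if np.linalg.norm(f[:2])>lim: return p
    return b
E
python3 - <<'E'
from h import *
bot.set_gripper(0.0,10)
bot.line_to(W(.105,0,.33),rot=RV,max_speed=.2)
bot.line_to(W(.105,0,.188),max_speed=.15)
print(bot.current_clock(),F())
push((.105,0),(.048,0),.188,.003)
snap("side","s2",(200,90,400,290),3)
print(bot.current_clock(),F(),M(bot.current_ee_pos()))
E
```

```text
6.5917 [-0.0833692  -1.04925945  1.08695419]
[0.093 0.   ] [-0.1 -0.3 -0.2]
[0.081 0.   ] [-0.1 -0.2 -0.5]
[0.069 0.   ] [ 1.2 -1.2  1.3]
[0.057 0.   ] [2.1 0.6 0.7]
11.3917 [ 1.16583257 -0.75665656  0.47795821] [4.78739421e-02 8.19393526e-06 1.87948790e-01]
```

View pics/s2.png

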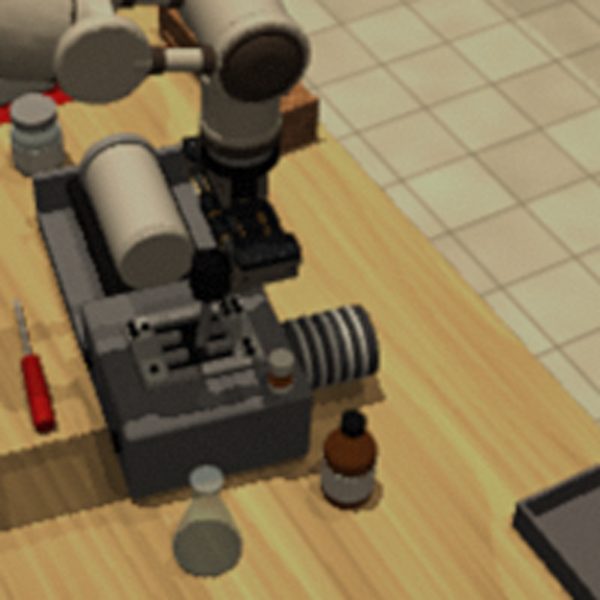

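The side view shows the knob at crop (211,274), so it has moved to a gear angle of about 0.11 and follows the push. I'll carry on towards the cross channel.

Run:
```python
from h import *
bot.line_to(W(.030,0,.188),max_speed=.06)
c=snap("side","s3",(220,130,320,230),6)
print(bot.current_clock(),F(),M(bot.current_ee_pos()))
for g in (-.05,0,.05,.1): print(g,(proj(c,knob(g,0))-[220,130])*6,(proj(c,knob(g,0,.217))-[220,130])*6,(proj(c,knob(g,0,.105))-[220,130])*6)
```

```text
11.8917 [ 0.4378245  -0.02402731 -0.30592666] [2.97261764e-02 3.90910761e-05 1.87788736e-01]
-0.05 [241.72856573 320.40446941] [238.84106982 289.85521357] [252.90701228 438.67068839]
0 [260.28292737 315.80280045] [259.71953804 284.71877137] [262.46556819 436.22622256]
0.05 [278.80130017 311.89330914] [280.55086877 280.37090288] [272.01737218 434.12100244]
0.1 [297.22441909 308.68559339] [301.26660714 276.82216826] [281.53506741 432.36031523]
```

View pics/s3.png

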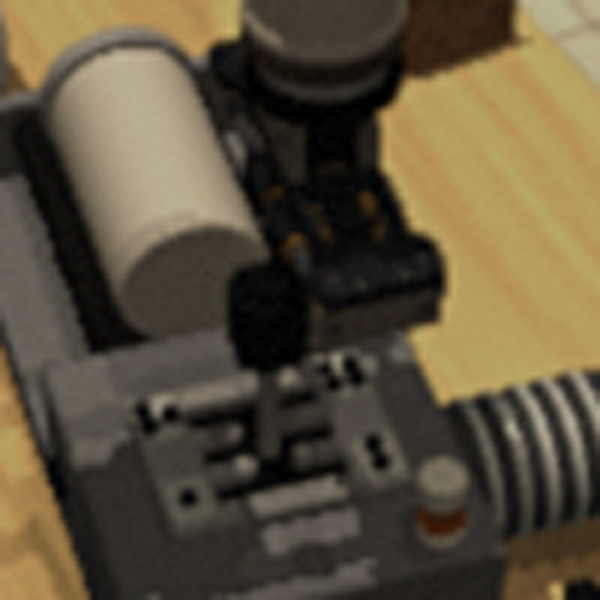

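The side view shows the knob at (268,317) and the stem at the plate at (268,440), so gear is about +0.02. I'll push 3 mm further to centre it, then move round to the -y side and push across towards +y.

Run:
```python
from h import *
bot.line_to(W(.0268,0,.188),max_speed=.06)
bot.line_to(W(.05,0,.188),max_speed=.1)
bot.line_to(W(.05,0,.255),max_speed=.2)
c=snap("side","s4",(220,130,320,230),6)
bot.line_to(W(.0,-.06,.255),max_speed=.2)
bot.line_to(W(.0,-.06,.186),max_speed=.15)
print(bot.current_clock(),F())
push((0,-.06),(0,-.020),.186,.010)
c=snap("side","s5",(220,130,320,230),6)
print(bot.current_clock(),F(),M(bot.current_ee_pos()))
for g in (.0,.05,.1,.15,.2,.25): print(g,(proj(c,knob(0,g))-[220,130])*6,(proj(c,knob(0,g,.105))-[220,130])*6)
```

```text
14.2083 [0.2242138  0.75616682 0.71188899]
[ 0.   -0.02] [-0.1  0.   0.3]
15.525 [-0.47582587 -0.12645419 -0.46463448] [-7.51473693e-05 -1.97033048e-02  1.85927181e-01]
0.0 [260.28292737 315.80280045] [262.46556819 436.22622256]
0.05 [254.5740097  303.03742097] [259.51108792 429.35491617]
0.1 [248.9445728  291.09739752] [256.58425403 422.86843248]
0.15 [243.41121352 280.00883033] [253.69316216 416.78238591]
0.2 [237.98972428 269.79385849] [250.84568035 411.11089817]
0.25 [232.69504365 260.47071499] [248.04942414 405.86658111]
```

View pics/s4.png

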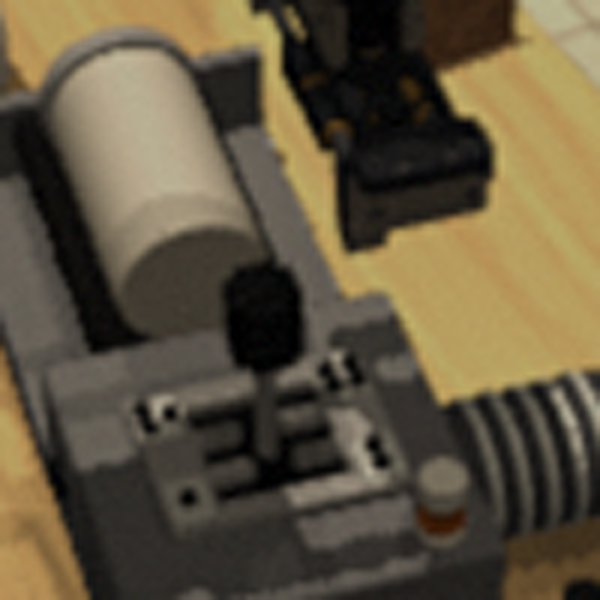

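View pics/s5.png

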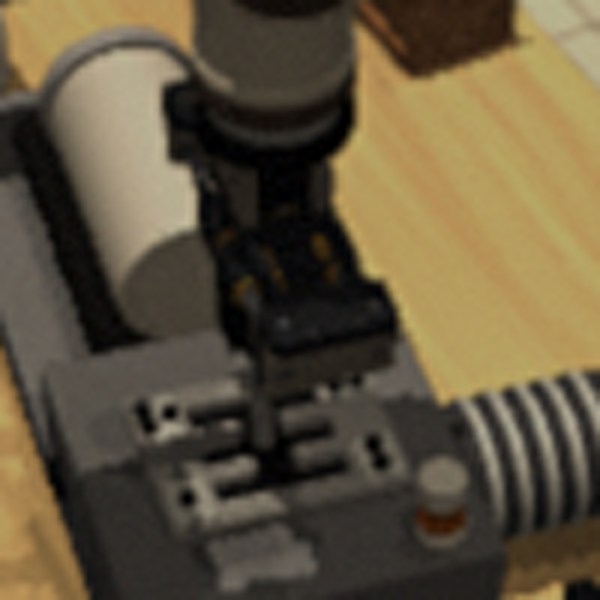

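With the arm clear, s4 shows the knob at (263,315), which is centred in the channel. In s5 the stem has begun to move towards +y. I'll continue to the end stop.

Run:
```python
from h import *
p=push((0,-.02),(0,.001),.186,.007,lim=7)
if p[1]>0: p=push(p,(0,.020),.186,.0025,lim=6)
c=snap("side","s6",(220,130,320,230),6)
print(p,bot.current_clock(),F(),M(bot.current_ee_pos()))
```

```text
[0.     0.0105] [ 0.5 -0.1 -0.4]
[0.     0.0176] [-0.3 -6.7 -4. ]
[0.       0.017625] 18.125 [-0.3443017  -7.06181595 -2.72117588] [-0.00019964  0.01648342  0.18547752]
```

View pics/s6.png

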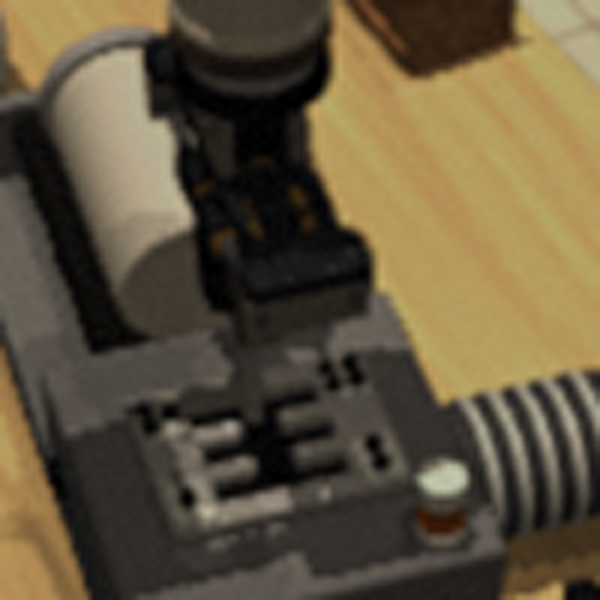

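A force of about 7 N shows the cross end stop, and the stem is in the +y column at about (250,405), still in the channel. Next I go round to the far side and push towards -x, into the three-stud slot.

Run:
```python
from h import *
bot.line_to(W(0,0,.186),max_speed=.1)
bot.line_to(W(0,0,.258),max_speed=.2)
bot.line_to(W(.06,.046,.258),max_speed=.2)
c=snap("side","s7",(220,130,320,230),6)
bot.line_to(W(.06,.046,.186),max_speed=.15)
print(bot.current_clock(),F())
p=push((.06,.046),(-.004,.046),.186,.008,lim=7)
if p[0]<0: p=push(p,(-.030,.046),.186,.0025,lim=6)
c=snap("side","s8",(220,130,320,230),6)
print(p,bot.current_clock(),F(),M(bot.current_ee_pos()))
for a in ((0,.25),(-.25,.25)): print(a,(proj(c,knob(*a))-[220,130])*6,(proj(c,knob(*a,.105))-[220,130])*6)
```

```text
20.1667 [-0.22117053  0.33329416  0.11791685]
[0.028 0.046] [ 0.7 -0.2  0.2]
[-0.004  0.046] [ 0.4 -0.7  0.7]
[-0.0135  0.046 ] [ 0.6 -0.4  0.3]
[-0.0229  0.046 ] [ 8.7  0.3 -4.1]
[-0.02290909  0.046     ] 24.4833 [ 7.40231097 -1.36895321 -5.10749965] [-0.02143884  0.04586791  0.18623271]
(0, 0.25) [232.69504365 260.47071499] [248.04942414 405.86658111]
(-0.25, 0.25) [146.2252974  289.73079485] [203.070015   421.40666547]
```

View pics/s7.png

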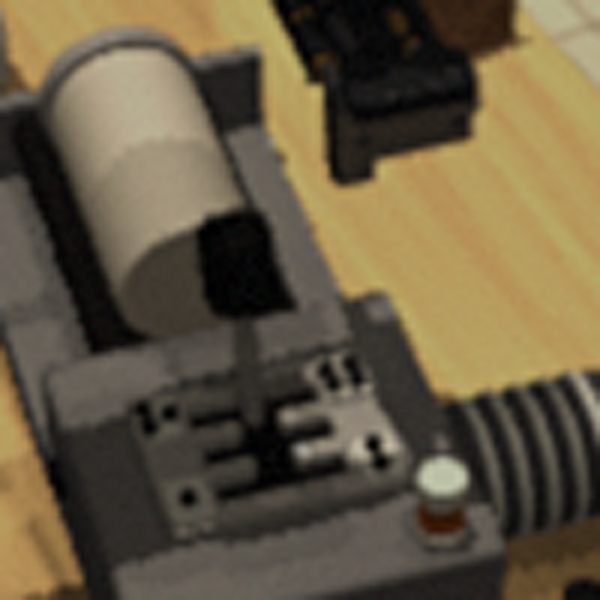

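View pics/s8.png

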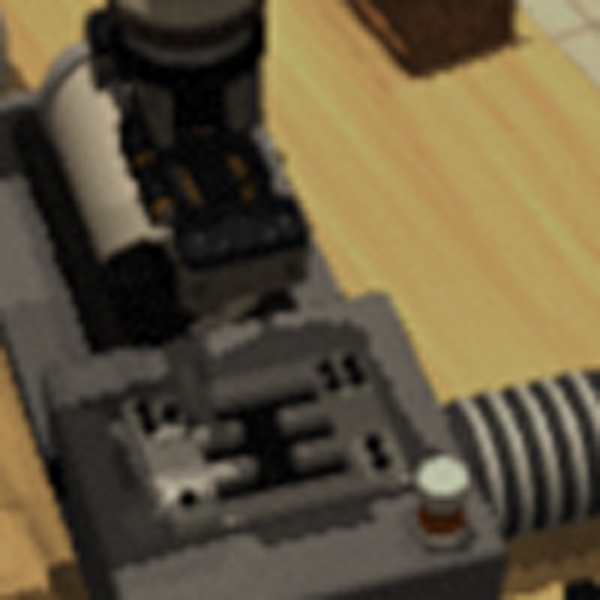

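The end-stop force was about 8.7 N at TCP x = -21 mm, and the stem is in the near-left slot. I'll back off and check with the arm clear.

Run:
```python
from h import *
push((-.0225,.046),(-.0240,.046),.186,.001,lim=12)
bot.line_to(W(.03,.046,.186),max_speed=.12)
bot.line_to(W(.06,.046,.33),max_speed=.2)
bot.line_to(W(-.07,-.05,.36),max_speed=.25)
c=snap("side","s9",(200,120,320,220),6)
w=snap("wrist","w9",(100,0,400,220),2.5)
print(bot.current_clock(),F())
for a in ((-.25,.25),(-.22,.25)): print(a,(proj(c,knob(*a))-[200,120])*6,(proj(c,knob(*a,.105))-[200,120])*6,(proj(w,knob(*a))-[100,0])*2.5,(proj(w,knob(*a,.217))-[100,0])*2.5)
```

```text
27.375 [0.42602416 0.48191486 0.3155594 ]
(-0.25, 0.25) [266.2252974  349.73079485] [323.070015   481.40666547] [148.47846297 372.36676942] [121.19451018 395.2649093 ]
(-0.22, 0.25) [276.36589712 345.24156084] [328.34163651 479.05153499] [145.74846495 359.46338257] [117.69770796 380.2624696 ]
```

View pics/s9.png

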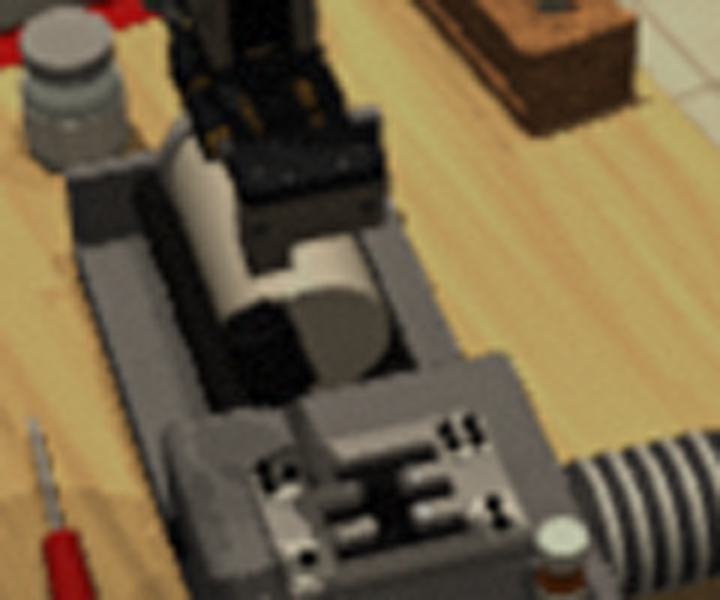

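View pics/w9.png

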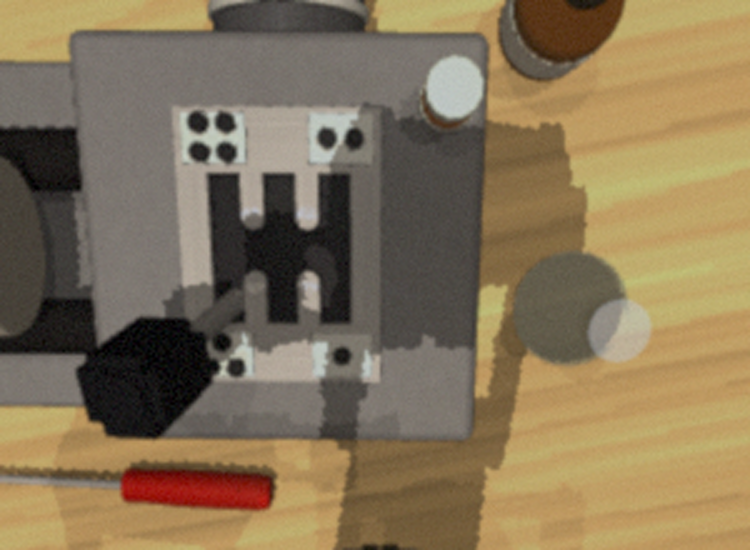

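Run:
```python
from h import *
bot.job_done(); print(bot.current_clock())
```

```text
the job is handed in; nothing more can be done
the job is handed in; nothing more can be done
```

The gear lever is fully home in the three-stud slot (near-left corner, gear -0.25, cross +0.25), and I handed the job in at about 27.5 s.

- **How it was pushed:** I used the outside of the closed fingers and never gripped the knob. It went back along the middle column to the channel, across the channel to the +y end stop, then towards -x to the slot's end. It never entered another studded slot.
- **End stops:** The force rose to about 7 N at the cross stop and about 9 N at the slot end, against the lever's 1–2 N resistance.
- **Knob position:** With the arm clear, the knob is within about 4 px of where it should be when fully home, in both enlarged views: side (270,352) against (266,350) expected, wrist (148,376) against (148,372).
- **Markers:** The last wrist view confirms four studs far-left, two far-right and one near-right.
- **Other objects:** The screwdriver, flask, small amber jar and reagent bottle look undisturbed in the last views. I did not look again at the beaker or the weight, but the arm stayed high and away from them. No check failed or disagreed.

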